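# Zero the bench comparator on its master, then load the spacer

### The arm

A 6-joint arm with a two-finger parallel gripper is mounted at the origin on the work surface. World frame = base frame: x ahead of the robot, y to its left, z up, the work surface at z = 0. Lengths are in m, angles in rad, forces in N, time in s.
With the tool pointing down it reaches from about 0.3 to 0.875 m from the base axis. Payload 6.4 kg.
Tool frame: the origin (TCP) lies between the finger pads; the fingertips stand 17 mm ahead of it and the grasp point (between the pads) lies 2 mm behind it (arm.tip_reach is the distance from the TCP to the fingertips, in m); z points along the fingers, y is the line along which they close (so a half turn about z gives the same grasp; the last joint's range is limited). The gripper opens to 88 mm and grips with 3 to 60 N. Pads are 18 mm wide; open, the fingers measure 123 mm over their backs; the gripper's body (75 mm by 187 mm) begins 45 mm behind the grasp point.
Start: joints at [1.077, 0.181, 1.607, -0, 1.354, -0.206], TCP at [0.163, 0.551, 0.256] pointing down, gripper open.
Joint ranges: [-2.99, 2.99], [-0.89, 2.07], [0.3, 2.58], [-1.14, 4.28], [0, 2.63], [-3.12, 3.12]. Speed limits (rad/s): [2.57, 2.57, 3.01, 3.14, 3.14, 3.14].

### API

Orientations are given as a unit quaternion [w, x, y, z].
In Python, from plant import telemetry, optics, workorder, arm gives the robot as it stands. The module is installed in compiled form; this text tells all that it offers.
- The arm moves only by the tool jog_arm, never from a script. Its argument "rows" is a list of rows, each a list of 7 numbers: the opening, from -1 (shut) to 1 (fully open), then the shift along the tool's x, y, z normalised to -1 to 1, where 1 is 0.025 m, then the turn, a rotation vector about the tool's x, y, z normalised to -1 to 1, where 1 is 0.1 rad. A call has 1 to 12 rows; each row shifts and turns the commanded pose from where the row before left it, along the tool's axes as they then stand; what a row does not reach is not made up. A row lasts 1/8 s, in which the tool goes at most 62.5 mm and 10.7 degrees, less where a joint would pass 70% of its speed; a pose out of reach is approached as far as the arm can. A call with a number of a shift or a turn outside -1 to 1 is refused whole. A call with a gripper value outside its range is refused whole. The fingers move at their own pace and stop on an object; "force" is the grip in N (left out, the last holds). Time passes only in rows, so rows that do not move let the fingers close. It gives the time, the measured TCP pose, the force, the opening and the grip force at its end, in the units of the state.
- telemetry.observe(): the state, without advancing time (a new reading comes with each control period).
- optics.get_image(name): name is "side" or "top"; returns a dict with "image" (480x640x3 uint8, red, green, blue), "z_map" (480x640 float32, m along the optical axis (not along the pixel's ray), 0 where there is no reading), "camera_matrix" (3x3 intrinsics, pixels), "eye" and "orientation" of the camera in the world. Camera axes: x right, y down, z forward; pixel columns grow to the right and rows downward; lengths in m; the calibration is good to about 2 mm. A picture is of the moment at which its call begins.
- workorder.sign_off(): hands the job in; it is judged then, once.
The state is a dict: "t": time; "q": joint angles; "joint_velocities": joint speeds; "effort": joint torques, N m; "tcp_pos": TCP position; "ee_rot": TCP orientation; "ft_force": force on the tool from outside, world axes, zero at the start; "ft_torque": the same for the moment, N m; "finger_gap": finger opening in m; "finger_force": force on a finger pad.
Only numpy, scipy, OpenCV 4.12 (cv2) and the standard library are available. Lean on these libraries where they do the work, as an engineer would, in place of code of your own. Each camera call takes 0.05 s, during which the arm holds its last target. There are 200 camera calls.

### The job

Turn the comparator's black bezel until its yellow mark stands at the red pointer while the steel master block is still in the gauge, and let go of it. Then take the master out and set it down gently in the pocket of its wooden case, and slide the blue spacer from the cork pad into the gauge in its place, against the anvil and under the sprung brass shoe, until it bears gently on the end stop; let go and leave it there to be read. Keep the zero you set, push on the shoe and the stop only lightly, and do not disturb the other things on the bench.

Things in the scene. Friction and masses are not known exactly. Their poses are not given: they have to be found in the camera images.
- gauge: Bench comparator, fixed: black bed plate 140 (x) x 170 (y) x 12 mm high, origin at the centre of its underside, z up. From -y to +y stand the steel anvil wall, the block, the sprung brass shoe with its grey head (x within +-15 mm, 13 mm above the bed), and the dial, face up. Blocks lie with their length along the gauge's x and slide in along +x; before x = -33 mm the bed is free to set a block down (it may overhang the edge).
- nest (a point): Point on the bed's top (12 mm above the table) at the gauge's x = 0, y = -50 mm, under the middle of a master that stands against the anvil, midway along it. Axes as the gauge's.
- anvil (a point): Point of the anvil's flat face at the gauge's x = 0, level with the bed's top; the face looks to the gauge's +y and lies at y = -65 mm. The wall runs from x = -25 to +45 mm, is 12 mm thick, its top 10 mm above the bed; a lead-in of 25 degrees, 8 mm long, goes before its -x end. A block let go of under the shoe is pushed flat against it by the spring.
- stop_slot (a point): Point on the bed at the gauge's x = +30, y = -50 mm, in the slot where an aluminium end stop 12 mm thick, 22 wide and 34 high is clamped. The stop's face (towards -x, meeting the block's end) is somewhere between x = +15 and +45 mm and is not measured: find it by feel. More than 16 N would damage it.
- shoe_face (a point): Middle of the shoe's flat face (10 mm long in x, 14 mm high), which presses to the gauge's -y with 2.5 to 4 N. It gives way to +y: at y = -37 mm empty, -35 on the master, -33 on the spacer. Lead-ins of 25 degrees, 12 mm long, on both its x sides let a sliding block push it aside; that takes up to 6 N, sliding further 1 to 3 N (lapped, oiled faces). Over 20 N on it would damage it.
- dial_axis (a point): Point on the dial's vertical axis, 44 mm above the table, at mid-height of the bezel: a black knurled ring of 54 mm diameter, 16 mm high, turned about this axis with 0.05 N m; it stays where it is left. Grip it across its diameter from above. Within 70 mm nothing stands taller than it; the blocks (62 mm high in the gauge) begin 83 mm from the axis.
- pointer_tip (a point): Tip of the red pointer over the white dial, 19 mm from the dial's axis; its x axis points outwards along the pointer. The pointer follows the shoe: 0.25 rad clockwise (seen from above) for each mm that the block is thicker, so the spacer reads 0.5 rad clockwise of the master.
- zero_mark (a point): The yellow zero mark on top of the bezel, 25 mm from the dial's axis; its x axis points outwards from the axis through the mark. The gauge is zeroed when mark and pointer point the same way. At the start the mark is 0.6 to 1.3 rad counter-clockwise (seen from above) of the pointer.
- master_mid (a point): Centre (half-way up) of the steel master block, 60 mm long (x), 30 thick (y), 50 high, about 0.55 kg. It starts in the gauge, against the anvil, and can be lifted straight out. Grip it across its thickness by its upper part: in the gauge keep the fingertips 15 mm or more above the bed.
- spacer_mid (a point): Centre (half-way up) of the blue spacer, 60 mm long (x), 32 thick (y), 50 high, about 0.26 kg, the same either way round. It starts standing on a fixed cork pad 4 mm high. Grip it across its thickness by its upper part: in the gauge keep the fingertips 15 mm or more above the bed.
- pocket (a point): Centre of the floor (6 mm above the table) of the pocket in the master's fixed wooden case: outside 90 (x) x 60 (y) x 18 mm high, the pocket 70 (x) x 40 (y) mm, 12 mm deep. The master stands in it with its length along x, either way round.
Things that resemble listed ones, but are neither listed nor needed, are in the scene too. Of the things that look like the part that bears master_mid, the middle-sized one is meant.

How it is judged:
By the outcome, as a careful person would: the job done as asked, in the order asked, and still so for the second after the job is handed in, with the robot touching nothing.
It also fails if it takes over 69 s, if anything falls off the work surface, if the arm or the gripper's body presses on something with over 40 N, if the wrist force passes 120 N, or if a joint passes its speed limit or range.

## Working session

There is one attempt and no reset: what is moved stays moved. The work goes in short steps, Python scripts to look and compute and a tool call to move; the robot and the scene stay as the last step left them, time stands still between calls to the robot, and variables do not carry over. Pictures are saved under pics/ and viewed, at most 10 in all, crops included, and the job is handed in when it is done.

Besides the shell and the picture viewer there is one more tool, called after "Emit:" as name(argument=value, ...), one argument or row to a line, values as JSON. jog_arm: Moves the arm, as the interface text tells. Scaled input: -1 to 1 covers 0.025 m each way for a shift and 0.1 rad each way for a turn. Its arguments: {"type":"object","properties":{"rows":{"type":"array"},"force":{"type":"number"}},"required":["rows"]}

```bash
mkdir -p pics; cat > h.py <<'E'
import numpy as np, cv2
from scipy.spatial.transform import Rotation as R
from plant import telemetry, optics, workorder, arm
def cam(n):
    d=optics.get_image(n); q=np.array(d["orientation"],float)
    d["R"]=R.from_quat([q[1],q[2],q[3],q[0]]).as_matrix() if q.size==4 else q.reshape(3,3)
    d["K"]=np.array(d["camera_matrix"]); d["eye"]=np.array(d["eye"]); return d
def save(d,n,box=None,s=1):
    im=d["image"][:,:,::-1]
    if box: im=im[box[1]:box[3],box[0]:box[2]]
    cv2.imwrite(n,cv2.resize(im,None,fx=s,fy=s,interpolation=cv2.INTER_CUBIC))
def ray(d,uv,z):
    uv=np.atleast_2d(uv).astype(float); r=np.c_[uv,np.ones(len(uv))]@np.linalg.inv(d["K"]).T@d["R"].T
    return d["eye"]+r*((z-d["eye"][2])/r[:,2])[:,None]
def cloud(d):
    v,u=np.mgrid[:480,:640]; r=np.stack([u,v,np.ones_like(u)],-1)@np.linalg.inv(d["K"]).T
    return (r*d["z_map"][...,None])@d["R"].T+d["eye"]
def proj(d,P):
    p=(np.atleast_2d(P)-d["eye"])@d["R"]@d["K"].T; return p[:,:2]/p[:,2:]
def st():
    s=telemetry.observe(); print({k:np.round(v,4).tolist() for k,v in s.items() if k in("t","q","tcp_pos","ee_rot","ft_force","finger_gap","finger_force")}); return s
E
python3 - <<'E'
from h import *
st(); print(arm.tip_reach)
for n in("top","side"):
    d=cam(n); save(d,f"pics/{n}0.png"); print(n,d["eye"],d["R"].round(3).tolist(),d["K"].tolist())
E
```

```text
{'t': 0.0, 'q': [1.0767, 0.1815, 1.608, -0.0, 1.3538, -0.2063], 'tcp_pos': [0.163, 0.5509, 0.2548], 'ee_rot': [-0.0003, 0.1434, 0.9897, -0.0008], 'ft_force': [-0.634, -0.0362, 0.3142], 'finger_force': 0.0, 'finger_gap': 0.0879}
0.017
top [ 0.37922852 -0.01167181  0.98650304] [[-0.006, -0.989, 0.15], [-1.0, 0.007, 0.001], [-0.002, -0.15, -0.989]] [[478.13862330256393, 0.0, 323.51314871748997], [0.0, 478.13862330256393, 247.51686875207955], [0.0, 0.0, 1.0]]
side [ 0.44680282 -0.67907825  0.5136697 ] [[0.995, -0.035, 0.093], [-0.097, -0.541, 0.835], [0.021, -0.84, -0.542]] [[503.7454013611312, 0.0, 327.3819201882724], [0.0, 503.7454013611312, 235.64707495121633], [0.0, 0.0, 1.0]]
```

View pics/top0.png

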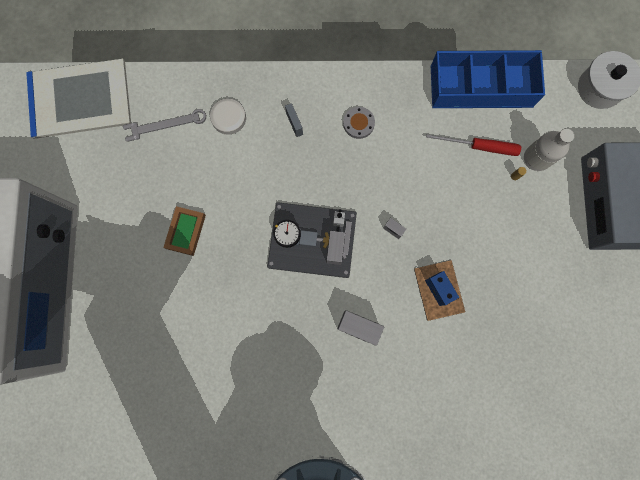

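View pics/side0.png

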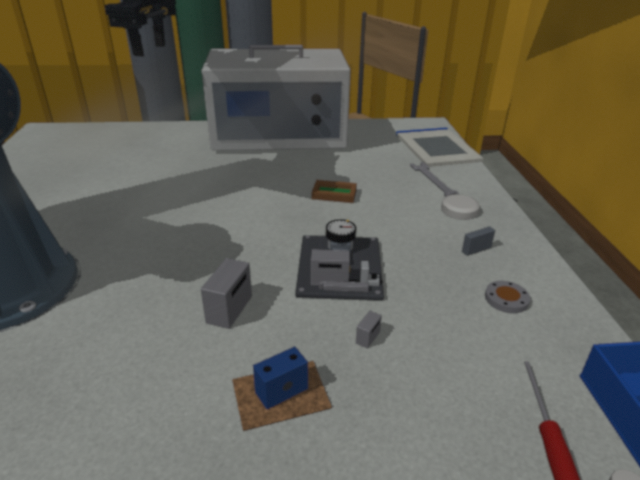

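The top view shows the gauge at about (312,239): dial (287,233), master (337,242), stop (339,216). The case is at (185,231) and the spacer on cork at (443,287). Larger, smaller and thin grey decoy blocks lie at (360,327), (393,225) and (292,117). The side view agrees.

```bash
python3 - <<'E'
from h import *
d=cam("top"); save(d,"pics/top1.png",(255,190,375,285),6)
C=cloud(d); im=d["image"].astype(int)
hsv=cv2.cvtColor(d["image"],cv2.COLOR_RGB2HSV)
def rect(m,z,name):
    m=m.astype(np.uint8); n,l,s,c=cv2.connectedComponentsWithStats(m)
    k=1+np.argmax(s[1:,4]); ys,xs=np.where(l==k); P=ray(d,np.c_[xs,ys],z) if z is not None else C[ys,xs]
    r=cv2.minAreaRect((P[:,:2]*1000).astype(np.float32)); print(name,s[k,4],np.round(r[0],1),np.round(r[1],1),round(r[2],2),"z",np.round(np.percentile(C[ys,xs,2],[5,50,95]),4))
Z=C[...,2]; v,u=np.mgrid[:480,:640]
def box(a,b,c,e): return (u>a)&(u<c)&(v>b)&(v<e)
rect((Z>.045)&box(410,255,475,325),None,"spacer")
rect((Z>.056)&box(255,195,365,285),None,"master")
rect((Z>.007)&box(255,190,365,285),None,"gaugeall")
bed=(Z>.008)&(Z<.016)&box(255,190,365,285); rect(bed,None,"bed")
rect((Z>.012)&box(155,195,215,265),None,"case")
rect((hsv[...,0]>40)&(hsv[...,0]<85)&(hsv[...,1]>100)&box(155,195,215,265),.006,"pocket")
rect((Z>.003)&box(155,195,215,265),None,"case2")
E
```

```text
spacer 533 [ 399.4 -143.1] [ 61.4 258.8] 22.07 z [0.0502 0.0536 0.0563]
master 468 [465.7 -27. ] [ 30.2 175.4] 82.45 z [0.0593 0.0619 0.0648]
gaugeall 5461 [500.2  18.9] [170.  232.1] 82.59 z [0.0094 0.0133 0.0617]
bed 3510 [545.5  13.1] [170.  140.5] 82.74 z [0.0093 0.0121 0.0147]
case 697 [501.8 139.8] [377.3  97.3] 65.48 z [0.0136 0.018  0.0212]
pocket 553 [565.7 279.8] [35.7 68.2] 75.57 z [0.004  0.007  0.0099]
case2 1363 [502.5 141.5] [380.9  97.8] 65.56 z [0.0046 0.0129 0.0205]
```

View pics/top1.png

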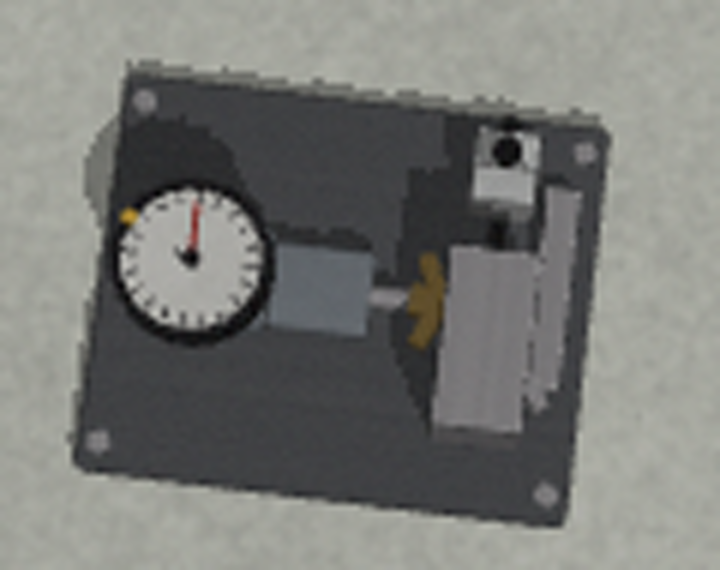

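```bash
cat >> h.py <<'E'
V,U=np.mgrid[:480,:640]
def box(a,b,c,e): return (U>a)&(U<c)&(V>b)&(V<e)
def rect(d,C,m,z,name):
    m=cv2.morphologyEx(m.astype(np.uint8),cv2.MORPH_OPEN,np.ones((2,2))); n,l,s,c=cv2.connectedComponentsWithStats(m)
    k=1+np.argmax(s[1:,4]); ys,xs=np.where(l==k)
    cn=max(cv2.findContours((l==k).astype(np.uint8),0,1)[0],key=cv2.contourArea)[:,0]
    P=ray(d,cn,z); r=cv2.minAreaRect((P[:,:2]*1000).astype(np.float32)); mo=ray(d,np.c_[xs,ys],z)[:,:2].mean(0)*1000
    print(name,s[k,4],"c",np.round(r[0],1),"mean",np.round(mo,1),np.round(r[1],1),round(r[2],2),"z",np.round(np.median(C[ys,xs,2]),4)); return r,mo
E
cat > m.py <<'E'
from h import *
d=cam("top"); C=cloud(d); Z=C[...,2]; hsv=cv2.cvtColor(d["image"],cv2.COLOR_RGB2HSV).astype(int)
rect(d,C,(Z>.044)&(Z<.1)&box(410,255,475,325),.054,"spacer")
rect(d,C,(Z>.056)&(Z<.1)&box(255,195,365,285),.062,"master")
rect(d,C,(Z>.006)&(Z<.1)&box(255,190,365,285),.012,"bed")
rect(d,C,(Z>.012)&(Z<.1)&box(155,195,215,265),.018,"case")
rect(d,C,(hsv[...,0]>40)&(hsv[...,0]<85)&(hsv[...,1]>100)&box(155,195,215,265),.006,"pocket")
E
cat > dial.py <<'E'
from h import *
def dial(n,b,cen=None):
    d=cam(n); hsv=cv2.cvtColor(d["image"],cv2.COLOR_RGB2HSV).astype(int); H,S,Vv=hsv[...,0],hsv[...,1],hsv[...,2]; B=box(*b)
    red=B&((H<8)|(H>172))&(S>90); yel=B&(H>18)&(H<32)&(S>110)
    rgb=d["image"].astype(int); white=B&(Vv>140)&(S<50)
    n_,l,s,c=cv2.connectedComponentsWithStats(cv2.morphologyEx((white|red).astype(np.uint8),cv2.MORPH_CLOSE,np.ones((3,3))))
    k=1+np.argmax(s[1:,4]); cn=max(cv2.findContours((l==k).astype(np.uint8),0,1)[0],key=cv2.contourArea)[:,0]
    P=ray(d,cn,.050)[:,:2]; (x,y),(w,h),_=cv2.fitEllipse((P*1000).astype(np.float32)); print(n,"dial c",round(x,1),round(y,1),"dia",round(w,1),round(h,1),red.sum(),yel.sum())
    o=np.array([x,y])/1000 if cen is None else np.array(cen)
    for nm,m,z in(("ptr",red,.050),("mark",yel,.052)):
        ys,xs=np.where(m); Q=ray(d,np.c_[xs,ys],z)[:,:2]-o; w_=S[ys,xs]; q=(Q*w_[:,None]).sum(0)/w_.sum()
        print("  ",nm,"r",np.round(np.linalg.norm(q)*1000,1),"ang",np.round(np.arctan2(q[1],q[0]),3))
if __name__=="__main__":
    dial("top",(268,212,306,252)); dial("side",(320,212,362,250))
E
python3 m.py; python3 dial.py
python3 - <<'E'
from h import *
d=cam("side"); save(d,"pics/s1.png",(290,205,390,305),6)
E
```

```text
spacer 533 c [ 438.3 -246.2] mean [ 438.3 -246.4] [59.9 33.9] 27.93 z 0.0535
master 466 c [520.5 -36.4] mean [520.5 -36.4] [30.2 60.1] 83.62 z 0.0619
bed 5447 c [543.1  10.9] mean [542.   10.9] [169.4 140.6] 82.73 z 0.0132
case 683 c [562.4 275. ] mean [562.3 275.2] [62.1 90. ] 75.41 z 0.0176
pocket 554 c [563.6 277.6] mean [563.5 277.6] [35.7 68.2] 75.55 z 0.0071
top dial c 552.2 63.0 dia 42.9 43.5 6 8
   ptr r 10.6 ang -0.146
   mark r 24.5 ang 0.969Traceback (most recent call last):
  File "dial.py", line 14, in <module>
    dial("top",(268,212,306,252)); dial("side",(320,212,362,250))
                                   ~~~~^^^^^^^^^^^^^^^^^^^^^^^^^^
  File "dial.py", line 7, in dial
    k=1+np.argmax(s[1:,4]); cn=max(cv2.findContours((l==k).astype(np.uint8),0,1)[0],key=cv2.contourArea)[:,0]
        ~~~~~~~~~^^^^^^^^^
    return _wrapfunc(a, 'argmax', axis=axis, out=out, **kwds)
    return bound(*args, **kwds)
ValueError: attempt to get argmax of an empty sequence
```

View pics/s1.png

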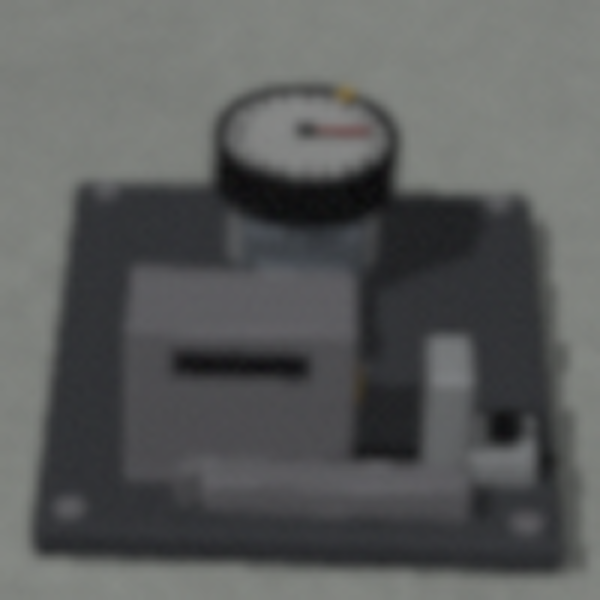

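The side crop shows the dial with its mark at (347,95) and pointer tip at (370,132). The master stands clear of the end stop (448,400).

```bash
cat > dial.py <<'E'
from h import *
def dial(n,b,zw=.051):
    d=cam(n); im=d["image"].astype(float); B=box(*b); r,g,bl=im[...,0],im[...,1],im[...,2]
    C=cloud(d); lo=im.min(2)
    th=.55*np.percentile(lo[B&(lo<235)],97)
    white=B&(lo>th); wr=np.where(B,np.clip(r-(g+bl)/2-25,0,None)*(abs(g-bl)<30),0); wy=np.where(B,np.clip((r+g)/2-bl-25,0,None)*(g-bl>30),0)
    m=cv2.morphologyEx((white|(wr>0)).astype(np.uint8),cv2.MORPH_CLOSE,np.ones((3,3)))
    l,s=cv2.connectedComponentsWithStats(m)[1:3]
    k=1+np.argmax(s[1:,4]); cn=cv2.convexHull(max(cv2.findContours((l==k).astype(np.uint8),0,1)[0],key=cv2.contourArea))[:,0]
    P=ray(d,cn,zw)[:,:2]; (x,y),(w,h),_=cv2.fitEllipse((P*1000).astype(np.float32)); print(n,"dial c",round(x,1),round(y,1),"dia",round(w,1),round(h,1),(wr>0).sum(),(wy>0).sum(),"z",np.median(C[l==k,2]).round(4))
    o=np.array([x,y])/1000; a=[]
    for nm,W,z in(("ptr",wr,zw),("mark",wy,.052)):
        ys,xs=np.where(W>0); Q=ray(d,np.c_[xs,ys],z)[:,:2]-o; w_=W[ys,xs]; q=(Q*w_[:,None]).sum(0)/w_.sum(); a.append(np.arctan2(q[1],q[0]))
        print("  ",nm,"r",np.round(np.linalg.norm(q)*1000,1),"ang",a[-1].round(3), "tip", (o+Q[np.argmax((Q**2).sum(1))]).round(4))
    print("   mark-ptr",round(a[1]-a[0],3))
if __name__=="__main__":
    dial("top",(270,214,304,250)); dial("side",(322,216,360,245))
E
python3 dial.py
python3 - <<'E'
from h import *
d=cam("side"); C=cloud(d); Z=C[...,2]
# side view: bed and master top, spacer top, black ring
rect(d,C,(Z>.058)&(Z<.075)&box(300,240,352,275),.062,"master")
rect(d,C,(Z>.05)&(Z<.07)&box(245,340,315,410),.054,"spacer")
rect(d,C,(Z>.012)&(Z<.1)&box(305,175,365,205),.018,"case")
P=C[(Z>.038)&(Z<.06)&box(320,210,364,248)]; print(P.min(0),P.max(0),len(P))
d=cam("top"); C=cloud(d); Z=C[...,2]
rect(d,C,(Z>.042)&(Z<.06)&box(268,210,309,255),.052,"bezel top")
E
```

```text
top dial c 549.5 56.3 dia 47.3 62.7 13 7 z 0.051
   ptr r 14.6 ang 0.356 tip [0.5713 0.0614]
   mark r 31.4 ang 1.019 tip [0.5672 0.0852]
   mark-ptr 0.663
side dial c 567.7 63.0 dia 63.8 267.0 0 1 z 0.0504
master 481 c [524.3 -42.3] mean [524.7 -42.4] [34.  59.2] 82.4 z 0.0616
spacer 1073 c [ 442.5 -251.8] mean [ 442.  -252.2] [60.5 34.4] 27.92 z 0.0536
case 459 c [566.1 265.9] mean [565.7 265.6] [71.4 90.3] 75.3 z 0.0163
[0.52584443 0.03064485 0.03815346] [0.57903276 0.0872247  0.05484415] 600
bezel top 587 c [549.   60.3] mean [548.9  60.4] [53.7 52.4] 89.62 z 0.0511dial.py:13: RuntimeWarning: invalid value encountered in divide
  ys,xs=np.where(W>0); Q=ray(d,np.c_[xs,ys],z)[:,:2]-o; w_=W[ys,xs]; q=(Q*w_[:,None]).sum(0)/w_.sum(); a.append(np.arctan2(q[1],q[0]))
Traceback (most recent call last):
  File "dial.py", line 17, in <module>
    dial("top",(270,214,304,250)); dial("side",(322,216,360,245))
                                   ~~~~^^^^^^^^^^^^^^^^^^^^^^^^^^
  File "dial.py", line 14, in dial
    print("  ",nm,"r",np.round(np.linalg.norm(q)*1000,1),"ang",a[-1].round(3), "tip", (o+Q[np.argmax((Q**2).sum(1))]).round(4))
                                                                                           ~~~~~~~~~^^^^^^^^^^^^^^^
ValueError: attempt to get argmax of an empty sequence
```

```bash
python3 - <<'E'
from h import *
d=cam("top"); C=cloud(d); hsv=cv2.cvtColor(d["image"],cv2.COLOR_RGB2HSV).astype(int); im=d["image"].astype(int)
crop=lambda u,v:(255+(u+.5)/6-.5,190+(v+.5)/6-.5)
for nm,pts,z in(("bed",[(128,65),(608,130),(562,525),(72,468)],.012),("screws",[(145,100),(585,153),(546,495),(97,440)],.012),("mastertop",[(450,245),(535,252),(520,432),(433,425)],.062),
  ("dialc",[(192,257)],.051),("ptrtip",[(198,202)],.051),("mark",[(129,216)],.052)):
    P=ray(d,[crop(*p) for p in pts],z)[:,:2]*1000; print(nm,P.mean(0).round(1),(P if len(P)==1 else np.degrees(np.arctan2(*(P[1]-P[0])[::-1]))).round(1))
blue=(hsv[...,0]>100)&(hsv[...,0]<130)&(hsv[...,1]>120)&box(410,255,475,325); rect(d,C,blue,.054,"spacer rgb")
br=((hsv[...,1]>70)&box(160,200,212,262)); rect(d,C,br,.018,"case rgb")
mm=(im.min(2)>95)&(hsv[...,1]<40)&box(322,229,345,266); rect(d,C,mm,.062,"master rgb")
# depth step vs rgb: row through spacer
print(im[288,420:470,2].tolist()); print((C[288,420:470,2]*1000).round().astype(int).tolist())
E
```

```text
bed [545.9  13.4] -98.3
screws [545.7  13.1] -97.4
mastertop [522.7 -34.2] -95.2
dialc [552.2  62.2] [[552.2  62.2]]
ptrtip [570.8  60.3] [[570.8  60.3]]
mark [566.   83.1] [[566.   83.1]]
spacer rgb 580 c [ 436.8 -242.3] mean [ 437.  -242.7] [59.8 41.1] 28.13 z 0.0531
case rgb 1372 c [561.8 273.5] mean [561.5 273.6] [65.4 90.5] 75.41 z 0.0096
master rgb 455 c [520.3 -38.6] mean [520.1 -37. ] [32.9 58.6] 83.24 z 0.0618
[69, 67, 66, 66, 65, 70, 72, 71, 73, 59, 48, 48, 48, 47, 47, 49, 113, 115, 115, 116, 116, 115, 114, 115, 115, 114, 115, 114, 115, 115, 115, 114, 114, 115, 55, 66, 70, 77, 81, 136, 159, 157, 155, 158, 161, 161, 165, 164, 162, 163]
[5, 3, 2, 6, 5, 5, 5, 4, 5, 6, 16, 23, 26, 38, 45, 53, 52, 55, 55, 55, 56, 55, 53, 53, 53, 56, 53, 54, 54, 51, 54, 56, 54, 52, 5, 1, 3, 3, 4, -2, -2, 0, -2, -4, 1, -1, -1, 3, -3, 0]
```

```bash
sed -i 's/np.ones((2,2))/np.ones((3,3))/' h.py; python3 m.py; python3 - <<'E'
from h import *
d=cam("top"); C=cloud(d); Z=C[...,2]
rect(d,C,(Z>.042)&(Z<.06)&box(268,210,309,255),.052,"bezel top")
d=cam("side"); C=cloud(d); Z=C[...,2]
rect(d,C,(Z>.0585)&(Z<.075)&box(300,240,352,275),.062,"master side")
rect(d,C,(Z>.051)&(Z<.07)&box(245,340,315,410),.054,"spacer side")
rect(d,C,(Z>.006)&(Z<.1)&box(290,205,390,305),.012,"bed side")
E
```

```text
spacer 516 c [ 440.3 -244.3] mean [ 439.9 -244.7] [60.1 34. ] 27.94 z 0.0536
master 461 c [522.4 -34.3] mean [522.3 -34.3] [30.  60.4] 83.02 z 0.0621
bed 5446 c [545.1  13. ] mean [544.1  13. ] [169.6 140.7] 82.91 z 0.0132
case 681 c [564.5 277.1] mean [564.7 277.5] [62.2 90.1] 75.39 z 0.018
pocket 552 c [565.7 279.8] mean [565.6 279.8] [35.7 68.2] 75.57 z 0.0069
bezel top 591 c [551.   62.3] mean [551.   62.3] [53.7 52.5] 89.62 z 0.0514
master side 474 c [523.  -39.2] mean [523.4 -39.2] [33.6 59.3] 82.4 z 0.0617
spacer side 1036 c [ 441.2 -249.8] mean [ 440.6 -250. ] [60.6 34. ] 28.1 z 0.0538
bed side 5486 c [549.1  36.5] mean [545.7   9.8] [235.1 139.1] 82.69 z 0.0149
```

Emit:
jog_arm(
  rows=[
    [1,-1,-1,0,0,0,0],
    [1,-1,-1,0,0,0,0],
    [1,-1,-1,0,0,0,0],
    [1,-1,-1,0,0,0,0],
    [1,-1,-1,0,0,0,0],
    [1,-1,-1,0,0,0,0],
    [1,-1,-1,0,0,0,0],
    [1,-1,-1,0,0,0,0],
    [1,-1,-1,0,0,0,0],
    [1,-1,-1,0,0,0,0],
    [1,-1,-1,0,0,0,0],
    [1,-1,-1,0,0,0,0],
  ],
)

```text
t: 2.25
tcp_pos: [0.3662, 0.1775, 0.256]
ee_rot: [0.0, 0.143, 0.99, 0.0]
ft_force: [1.0, 0.9, 0.2]
finger_gap: 0.0881
finger_force: 0.0
```

Emit:
jog_arm(
  rows=[
    [1,-0.935,-0.26,0.47,0,0,0],
    [1,-0.935,-0.26,0.47,0,0,0],
    [1,-0.935,-0.26,0.47,0,0,0],
    [1,-0.935,-0.26,0.47,0,0,0],
    [1,-0.935,-0.26,0.47,0,0,0],
    [1,-0.935,-0.26,0.47,0,0,0],
    [1,-0.935,-0.26,0.47,0,0,0],
    [1,-0.935,-0.26,0.47,0,0,0],
    [1,-0.935,-0.26,0.47,0,0,0],
    [1,0,0,0,0,0,0],
    [1,0,0,0,0,0,0],
  ],
)

```text
t: 3.62
tcp_pos: [0.5503, 0.0631, 0.1501]
ee_rot: [-0.0, 0.143, 0.99, 0.0]
ft_force: [-0.7, -0.4, -0.3]
finger_gap: 0.0883
finger_force: 0.0
```

```bash
python3 - <<'E'
from h import *
s=st(); t=np.array(s["tcp_pos"]); 
for n in("top","side"):
    d=cam(n); C=cloud(d); Q=(C-t); ya=1.283; X=Q[...,0]*np.cos(ya-np.pi/2)+Q[...,1]*np.sin(ya-np.pi/2); Y=Q[...,0]*np.cos(ya)+Q[...,1]*np.sin(ya)
    print(n,proj(d,t).round(0))
    for lo,hi in((-.018,.0),(0,.02),(.02,.04),(.05,.07),(.08,.1)):
        m=(Q[...,2]>lo)&(Q[...,2]<hi)&(abs(X)<.15)&(abs(Y)<.15)
        for sg in(1,-1):
            k=m&(sg*Y>0)
            if k.sum()>10: print("  z",lo,sg,k.sum(),"X",np.percentile(X[k],[2,98]).round(4),"Y",np.percentile(Y[k],[2,98]).round(4))
    if n=="side": save(d,"pics/s2.png",(220,100,460,310),3)
E
```

```text
{'t': 3.625, 'q': [-0.1002, 0.2536, 1.7491, 0.0002, 1.1395, -1.3834], 'tcp_pos': [0.5503, 0.0631, 0.1501], 'ee_rot': [-0.0003, 0.1434, 0.9897, 0.0001], 'ft_force': [-0.6877, -0.4361, -0.3381], 'finger_force': 0.0, 'finger_gap': 0.0883}
top [[282. 223.]]
  z 0.05 1 143 X [-0.0335 -0.0057] Y [0.0049 0.0835]
  z 0.05 -1 80 X [-0.034   0.0202] Y [-0.0832 -0.002 ]
  z 0.08 1 259 X [-0.0335 -0.0109] Y [0.04   0.0821]
  z 0.08 -1 889 X [-0.033   0.0328] Y [-0.0921 -0.0521]
side [[341. 175.]]
  z -0.018 -1 115 X [-0.0081  0.0123] Y [-0.0604 -0.0536]
  z 0 -1 158 X [-0.0082  0.0122] Y [-0.0622 -0.057 ]
  z 0.02 -1 136 X [-0.0083  0.0124] Y [-0.0636 -0.0556]
  z 0.05 1 155 X [0.0189 0.0362] Y [0.0028 0.0801]
  z 0.05 -1 587 X [-0.0311  0.0358] Y [-0.0879 -0.0591]
  z 0.08 1 164 X [0.0183 0.0363] Y [0.0041 0.0909]
  z 0.08 -1 1153 X [-0.0295  0.0349] Y [-0.0953 -0.0152]
```

View pics/s2.png

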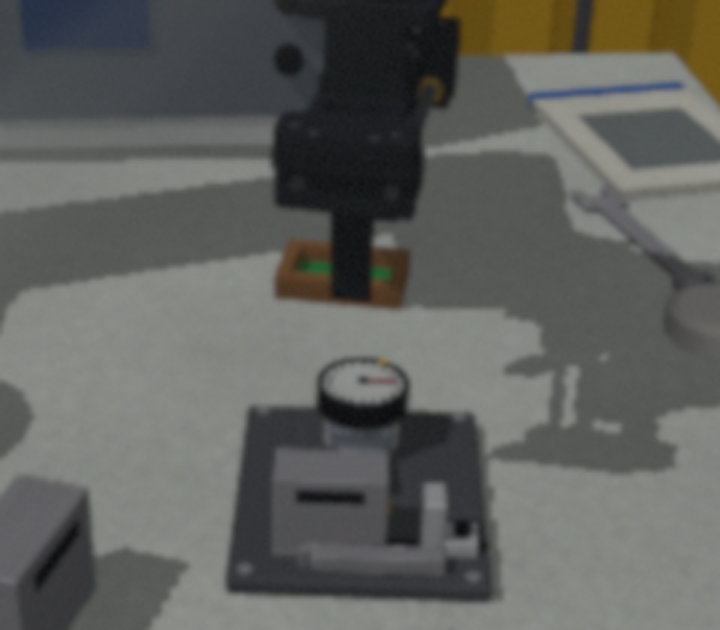

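The picture shows the open gripper centred above the dial, with the near finger at (352,290).

Emit:
jog_arm(
  rows=[
    [1,-0.05,-0.07,0.8,0,0,0],
    [1,0,0,0.8,0,0,0],
    [1,0,0,0.8,0,0,0],
    [1,0,0,0.8,0,0,0],
    [1,0,0,0.45,0,0,0],
    [1,0,0,0.4,0,0,0],
    [0.5,0,0,0,0,0,0],
    [0.35,0,0,0,0,0,0],
    [0.35,0,0,0,0,0,0],
  ],
  force=4,
)

```text
t: 4.85
tcp_pos: [0.5521, 0.0607, 0.0494]
ee_rot: [0.001, 0.143, 0.99, 0.0]
ft_force: [-0.1, -0.0, 0.1]
finger_gap: 0.0608
finger_force: 0.0
```

Emit:
jog_arm(
  rows=[
    [0.3,0,0,0,0,0,0],
    [0.3,0,0,0,0,0,0],
  ],
)

```text
t: 5.1
tcp_pos: [0.5516, 0.0607, 0.0489]
ee_rot: [0.0, 0.143, 0.99, 0.0]
ft_force: [-0.9, -0.6, 0.2]
finger_gap: 0.0574
finger_force: 0.0
```

Emit:
jog_arm(
  rows=[
    [0.26,0,0,0,0,0,0],
    [0.26,0,0,0,0,0,0],
  ],
)

```text
t: 5.35
tcp_pos: [0.5515, 0.0607, 0.0487]
ee_rot: [-0.0, 0.143, 0.99, 0.0]
ft_force: [-0.1, 0.1, -0.5]
finger_gap: 0.0556
finger_force: 0.0
```

Emit:
jog_arm(
  rows=[
    [0.2,0,0,0,0,0,0],
    [0.2,0,0,0,0,0,0],
  ],
)

```text
t: 5.6
tcp_pos: [0.5517, 0.0612, 0.0487]
ee_rot: [0.0, 0.143, 0.99, 0.0]
ft_force: [1.3, 3.9, -0.9]
finger_gap: 0.0538
finger_force: 4.0
```

Emit:
jog_arm(
  rows=[
    [0,0,0.02,0,0,0,0],
    [-0.2,0,0,0,0,0,0],
    [-0.2,0,0,0,0,0,0],
  ],
  force=12,
)

```text
t: 5.98
tcp_pos: [0.5517, 0.0613, 0.0487]
ee_rot: [-0.0, 0.143, 0.99, 0.0]
ft_force: [1.1, 2.7, -0.7]
finger_gap: 0.0535
finger_force: 12.0
```

Emit:
jog_arm(
  rows=[
    [-0.2,0,0,0,0,0,0.5],
    [-0.2,0,0,0,0,0,1],
    [-0.2,0,0,0,0,0,1],
    [-0.2,0,0,0,0,0,1],
    [-0.2,0,0,0,0,0,1],
    [-0.2,0,0,0,0,0,1],
  ],
)

```text
t: 6.72
tcp_pos: [0.5538, 0.0583, 0.05]
ee_rot: [0.003, 0.407, 0.913, -0.002]
ft_force: [1.1, -9.0, 3.0]
finger_gap: 0.0531
finger_force: 27.2
```

Emit:
jog_arm(
  rows=[
    [-0.2,0,0,0,0,0,0],
    [-0.2,0,0,0,0,0,0],
  ],
)

```text
t: 6.98
tcp_pos: [0.5537, 0.0583, 0.05]
ee_rot: [0.003, 0.406, 0.914, -0.001]
ft_force: [3.0, -8.3, 3.0]
finger_gap: 0.0533
finger_force: 26.4
```

```bash
python3 -c "
from h import *
s=st();print(s['ft_torque'],s['effort'])"
```

```text
{'t': 6.975, 'q': [-0.106, 0.4129, 1.7827, -0.0051, 0.9416, -0.8366], 'tcp_pos': [0.5537, 0.0583, 0.05], 'ee_rot': [0.0027, 0.4065, 0.9137, -0.0013], 'ft_force': [3.0302, -8.271, 3.0404], 'finger_force': 26.405, 'finger_gap': 0.0533}
[-1.6188621  -0.28764225  0.08515218] [  4.80010003 -44.08455491 -22.58883655   2.34728694   1.07337724
   0.15658567]
```

Emit:
jog_arm(
  rows=[
    [0.4,0,0,0,0,0,0],
    [0.4,0,0,0,0,0,0],
  ],
)

```text
t: 7.22
tcp_pos: [0.5537, 0.0603, 0.0502]
ee_rot: [0.002, 0.407, 0.914, 0.0]
ft_force: [3.0, -0.4, 3.5]
finger_gap: 0.0615
finger_force: 1.5
```

Emit:
jog_arm(
  rows=[
    [0.6,0,0,0,0,0,0],
    [0.6,0,0,0,0,0,0],
  ],
)

```text
t: 7.48
tcp_pos: [0.5505, 0.0612, 0.0479]
ee_rot: [-0.001, 0.407, 0.914, -0.0]
ft_force: [-0.1, 0.2, 0.6]
finger_gap: 0.0704
finger_force: 0.0
```

```bash
python3 -c "
from h import *
s=st();print(s['ft_torque'])
d=cam('side');save(d,'pics/s3.png',(270,130,400,260),5)"
```

```text
{'t': 7.475, 'q': [-0.1035, 0.4145, 1.786, -0.0003, 0.9435, -0.8364], 'tcp_pos': [0.5505, 0.0612, 0.0479], 'ee_rot': [-0.0011, 0.4067, 0.9136, -0.0005], 'ft_force': [-0.1173, 0.1707, 0.6055], 'finger_force': 0.0, 'finger_gap': 0.0704}
[-0.00267603  0.05571732 -0.01586387]
```

View pics/s3.png

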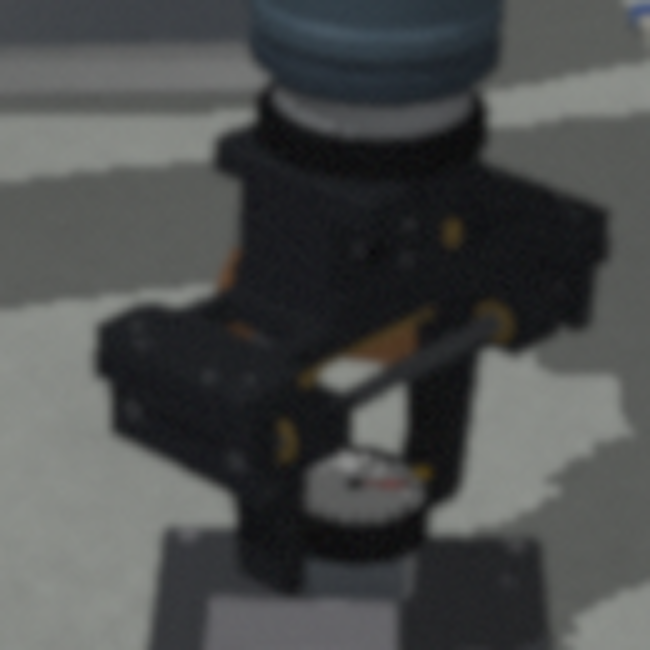

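The side picture shows the open gripper around the dial. Mark is at crop (425,473), pointer tip at (412,482) and hub at (355,483), so the bezel has turned clockwise.

```bash
python3 -c "
from h import *
d=cam('side')
f=lambda x,y:(270+(x+.5)/5-.5,130+(y+.5)/5-.5)
P=ray(d,[f(355,483),f(412,482)],.051)[:,:2];M=ray(d,[f(425,473)],.052)[0,:2]
a=P[1]-P[0];b=M-P[0];print(P,M,np.linalg.norm(a),np.linalg.norm(b),np.arctan2(*a[::-1]),np.arctan2(*b[::-1]))"
```

```text
[[0.55241011 0.06355107]
 [0.57245021 0.06293662]] [0.5775864  0.06701668] 0.02004952015687307 0.02541369826493742 -0.030651246192489726 0.13679395897979946
```

Emit:
jog_arm(
  rows=[
    [1,0,0,-0.8,0,0,0],
    [1,0,0,-1,0,0,0],
    [1,0.3,0,-1,0,0,0],
    [1,1,0.5,-0.5,0,0,0],
    [1,1,0.5,0,0,0,0],
    [1,1,0.5,0,0,0,0],
    [1,1,0.5,0,0,0,0],
    [1,1,0.5,0,0,0,0],
    [1,1,0.5,0,0,0,0],
  ],
)

```text
t: 8.7
tcp_pos: [0.5013, 0.2292, 0.1308]
ee_rot: [-0.0, 0.407, 0.914, -0.0]
ft_force: [-0.4, -0.5, 0.5]
finger_gap: 0.0886
finger_force: 0.0
```

```bash
cat > ang.py <<'E'
from h import *
import sys
def meas(n,b,o=None,p=""):
    I=0
    for _ in range(4): d=cam(n); I=I+d["image"].astype(float)/4
    B=box(*b); r,g,bl=I[...,0],I[...,1],I[...,2]
    wr=np.where(B,np.clip(r-np.maximum(g,bl)-18,0,None)*(abs(g-bl)<.5*(r-np.maximum(g,bl))),0)
    wy=np.where(B,np.clip(np.minimum(r,g)-bl-15,0,None)*(r-g<.6*(r-bl)),0)
    lo=I.min(2); W=B&(lo>.5*np.percentile(lo[B],90))
    l,s=cv2.connectedComponentsWithStats((W|(wr>0)).astype(np.uint8))[1:3]; k=1+np.argmax(s[1:,4])
    cn=cv2.convexHull(max(cv2.findContours((l==k).astype(np.uint8),0,1)[0],key=len))[:,0]
    (x,y),D,_=cv2.fitEllipse((ray(d,cn,.0505)[:,:2]*1000).astype(np.float32)); c=np.array([x,y])/1000
    print(n,"c",c.round(4),"D",np.round(D,1))
    for nm,w,z in(("ptr",wr,.051),("mark",wy,.052)):
        ys,xs=np.where(w>0); ww=w[ys,xs]
        if len(ys)<1: print(nm,"none"); continue
        Q=ray(d,np.c_[xs,ys],z)[:,:2]; q=(Q*ww[:,None]).sum(0)/ww.sum(); v=q-c
        print("  ",nm,len(ys),q.round(4),"r",(np.linalg.norm(v)*1000).round(1),"ang",np.arctan2(v[1],v[0]).round(3))
    if p: save(d,p,(b[0]-3,b[1]-3,b[2]+3,b[3]+3),12)
meas("top",(268,212,306,252),p=sys.argv[1] if len(sys.argv)>1 else ""); meas("side",(323,217,361,243))
E
python3 ang.py pics/d1.png
```

```text
top c [0.5519 0.0627] D [46.6 47.1]
   ptr 14 [0.563  0.0614] r 11.2 ang -0.111
   mark 9 [0.5758 0.0688] r 24.6 ang 0.25
side c [0.5686 0.0609] D [ 64.1 191.1]
   ptr 4 [0.5651 0.0634] r 4.3 ang 2.526
   mark 8 [0.5759 0.0674] r 9.8 ang 0.728
```

View pics/d1.png

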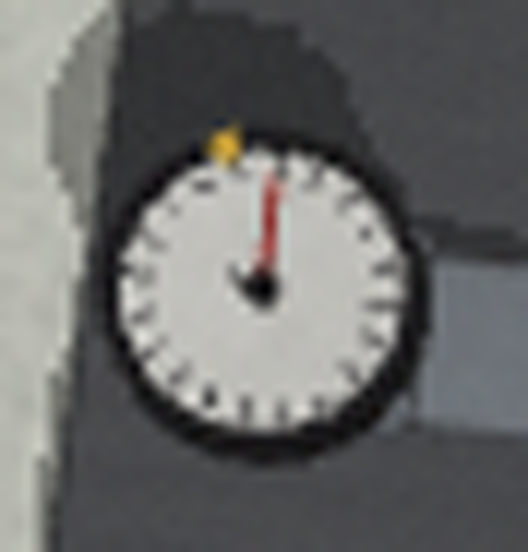

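The crop shows the mark at (226,147), pointer tip at (275,180) and hub at (262,285). About 0.37 rad is left to turn.

Emit:
jog_arm(
  rows=[
    [1,-0.79,-0.373,0,0,0,0],
    [1,-0.79,-0.373,0,0,0,0],
    [1,-0.79,-0.373,0,0,0,0],
    [1,-0.79,-0.373,0,0,0,0],
    [1,-0.79,-0.373,0,0,0,0],
    [1,-0.79,-0.373,0,0,0,0],
    [1,-0.79,-0.373,0,0,0,0],
    [1,-0.79,-0.373,0,0,0,0],
    [1,0,0,0,0,0,0],
    [1,0,0,0.5,0,0,0],
  ],
  force=4,
)

```text
t: 10.35
tcp_pos: [0.5529, 0.0611, 0.1191]
ee_rot: [0.001, 0.407, 0.913, 0.0]
ft_force: [-0.1, 0.9, -0.3]
finger_gap: 0.0884
finger_force: 0.0
```

Emit:
jog_arm(
  rows=[
    [1,0,0,0.8,0,0,0],
    [1,0,0,0.8,0,0,0],
    [1,0,0,0.7,0,0,0],
    [0.6,0,0,0.47,0,0,0],
    [0.4,0,0,0,0,0,0],
    [0.4,0,0,0,0,0,0],
  ],
)

```text
t: 11.1
tcp_pos: [0.5527, 0.0611, 0.0499]
ee_rot: [0.0, 0.407, 0.914, 0.0]
ft_force: [-0.8, -0.6, -1.3]
finger_gap: 0.0621
finger_force: 0.6
```

Emit:
jog_arm(
  rows=[
    [0.3,0,0,0,0,0,0],
    [0.27,0,0,0,0,0,0],
    [0.27,0,0,0,0,0,0],
  ],
)

```text
t: 11.48
tcp_pos: [0.5521, 0.0604, 0.0506]
ee_rot: [-0.0, 0.407, 0.914, -0.001]
ft_force: [-5.7, -3.7, 8.1]
finger_gap: 0.0562
finger_force: 3.6
```

Emit:
jog_arm(
  rows=[
    [0.6,0,0,0,0,0,0],
    [0.6,0,0,-0.36,0,0,0],
    [0.6,0,0,0,0,0,0],
    [0.4,0,0,0,0,0,0],
    [0.4,0,0,0,0,0,0],
  ],
)

```text
t: 12.1
tcp_pos: [0.5522, 0.0611, 0.0583]
ee_rot: [-0.0, 0.407, 0.914, -0.0]
ft_force: [-0.9, 0.3, -0.5]
finger_gap: 0.0617
finger_force: 0.0
```

Emit:
jog_arm(
  rows=[
    [0.3,0,0,0,0,0,0],
    [0.27,0,0,0,0,0,0],
    [0.27,0,0,0,0,0,0],
  ],
)

```text
t: 12.48
tcp_pos: [0.5523, 0.0611, 0.0584]
ee_rot: [-0.0, 0.407, 0.914, -0.0]
ft_force: [-0.2, -0.5, 1.3]
finger_gap: 0.0558
finger_force: 0.0
```

Emit:
jog_arm(
  rows=[
    [0.2,0,0,0,0,0,0],
    [0.2,0,0,0,0,0,0],
    [0.1,0,0,0,0,0,0],
  ],
  force=6,
)

```text
t: 12.85
tcp_pos: [0.5516, 0.0606, 0.0582]
ee_rot: [-0.001, 0.407, 0.914, -0.001]
ft_force: [-3.1, -4.1, 1.7]
finger_gap: 0.0538
finger_force: 6.0
```

Emit:
jog_arm(
  rows=[
    [0.1,0,0,0,0,0,0.6],
    [0.1,0,0,0,0,0,0.6],
    [0.1,0,0,0,0,0,0.6],
    [0.1,0,0,0,0,0,0.6],
    [0.1,0,0,0,0,0,0.6],
    [0.1,0,0,0,0,0,0.6],
    [0.1,0,0,0,0,0,0],
    [0.1,0,0,0,0,0,0],
  ],
)

```text
t: 13.85
tcp_pos: [0.5512, 0.0605, 0.0582]
ee_rot: [-0.001, 0.564, 0.826, -0.001]
ft_force: [-6.2, -4.3, 3.6]
finger_gap: 0.054
finger_force: 6.0
```

Emit:
jog_arm(
  rows=[
    [0.1,0,-0.04,0,0,0,0],
    [0.1,0,0,0,0,0,0],
    [0.5,0,0,0,0,0,0],
    [0.7,0,0,0,0,0,0],
    [1,0,0,0,0,0,0],
    [1,0,0,-0.6,0,0,0],
    [1,0,0,-1,0,0,0],
    [1,0,0,-1,0,0,0],
  ],
)

```text
t: 14.85
tcp_pos: [0.5516, 0.0608, 0.1252]
ee_rot: [0.0, 0.564, 0.826, 0.0]
ft_force: [0.5, 0.4, 0.2]
finger_gap: 0.0881
finger_force: 0.0
```

Emit:
jog_arm(
  rows=[
    [1,0.8,0.3,0,0,0,0],
    [1,1,0.3,0,0,0,0],
    [1,1,0.3,0,0,0,0],
    [1,1,0.3,0,0,0,0],
    [1,1,0.3,0,0,0,0],
    [1,1,0.3,0,0,0,0],
    [1,0,0,0,0,0,0],
  ],
)

```text
t: 15.72
tcp_pos: [0.5405, 0.2137, 0.1246]
ee_rot: [0.0, 0.563, 0.827, 0.001]
ft_force: [-0.1, 0.0, -0.2]
finger_gap: 0.0877
finger_force: 0.0
```

```bash
python3 ang.py pics/d2.png; python3 m.py
```

```text
top c [0.5519 0.0627] D [46.6 47.1]
   ptr 14 [0.563  0.0614] r 11.2 ang -0.111
   mark 9 [0.5767 0.0599] r 24.9 ang -0.11
side c [0.5686 0.0609] D [ 64.1 191.1]
   ptr 4 [0.5649 0.0634] r 4.5 ang 2.547
   mark 8 [0.5767 0.0583] r 8.5 ang -0.311
spacer 525 c [ 440.2 -244.3] mean [ 440.  -244.6] [59.9 34.2] 27.94 z 0.0536
master 462 c [522.6 -34.5] mean [522.7 -34.6] [30.  59.9] 83.02 z 0.062
bed 5428 c [545.2  13. ] mean [544.1  12.9] [169.5 140.6] 82.84 z 0.0133Traceback (most recent call last):
  File "m.py", line 6, in <module>
    rect(d,C,(Z>.012)&(Z<.1)&box(155,195,215,265),.018,"case")
    ~~~~^^^^^^^^^^^^^^^^^^^^^^^^^^^^^^^^^^^^^^^^^^^^^^^^^^^^^^
  File "h.py", line 26, in rect
    k=1+np.argmax(s[1:,4]); ys,xs=np.where(l==k)
        ~~~~~~~~~^^^^^^^^^
    return _wrapfunc(a, 'argmax', axis=axis, out=out, **kwds)
    return bound(*args, **kwds)
ValueError: attempt to get argmax of an empty sequence
```

View pics/d2.png

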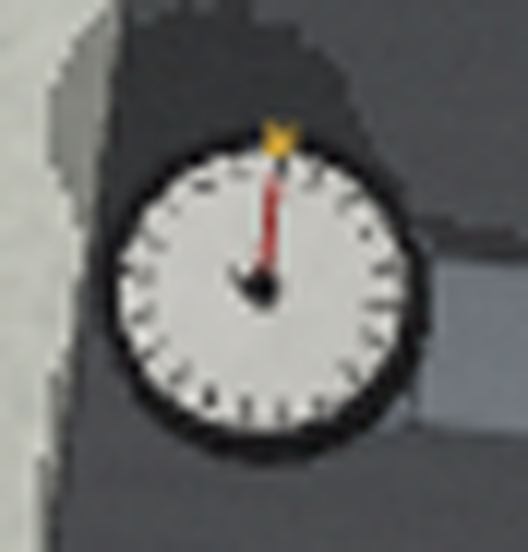

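The mark (279,140) is in line with the pointer tip (275,180) and hub (262,285). The top view gives −0.110 rad for the mark and −0.111 for the pointer, so the zero is set.

```bash
python3 - <<'E'
from h import *
d=cam("top"); C=cloud(d); e=np.radians(-7.1); Q=C[...,:2]-[.5452,.013]
X=(Q@[np.cos(e),np.sin(e)])*1000; Y=(Q@[-np.sin(e),np.cos(e)])*1000
for a in range(-75,25,6):
    print(a,[int(round(1000*np.median(C[m][:,2]))) if (m:=(abs(Y-a)<3)&(abs(X-b)<3)).any() else None for b in range(-60,66,6)])
E
```

```text
-75 [13, 12, 13, 12, 13, 11, 14, 21, 23, 20, 21, 20, 21, 22, 20, 22, 20, 22, 12, 13, 13]
-69 [11, 12, 12, 12, 13, 21, 21, 21, 22, 22, 22, 21, 23, 23, 21, 22, 23, 23, 12, 13, 12]
-63 [11, 11, 21, 61, 62, 63, 62, 61, 61, 62, 62, 62, 62, None, 12, 14, 13, 12, 11, 12, 13]
-57 [13, 12, 33, 62, 62, 61, 62, 62, 61, 62, 64, 62, 62, None, 11, 15, 45, 46, None, 21, 20]
-51 [12, 13, 20, 62, 61, 62, 62, 63, 63, 62, 62, 62, 63, None, 13, 13, 44, 45, 23, 27, 23]
-45 [12, 12, 24, 63, 62, 62, 64, 62, 62, 62, 61, 62, 62, None, 11, 13, 44, 45, 21, 26, 20]
-39 [13, 12, 26, 63, 63, 62, 63, 62, 62, 61, 62, 62, 63, None, 12, 11, 40, 29, 13, 18, 17]
-33 [13, 13, 13, 12, 14, 10, 13, 15, 18, 28, 25, 27, 24, 11, 12, 12, 12, 11, 14, 13, 12]
-27 [12, 13, 12, 13, 12, 12, 11, 12, 26, 22, 26, 26, 26, 12, 12, 13, 12, 12, 11, 12, 13]
-21 [12, 11, 12, 13, 12, 12, 11, 13, 12, 13, 24, 13, 13, 11, 11, 11, 13, 12, 12, 12, 12]
-15 [12, 12, 12, 12, 11, 11, 12, 11, 12, 13, 23, 12, 13, 11, 13, 13, 11, 12, 13, 13, 11]
-9 [12, 12, 11, 12, 12, 11, 12, 11, 19, 24, 26, 23, 21, 12, 12, 13, 12, 12, 12, 13, 11]
-3 [12, 13, 13, 13, 13, 12, 11, 12, 25, 26, 25, 26, 25, 15, 12, 12, 13, 12, 12, 12, 13]
3 [11, 12, 12, 11, 12, 12, 13, 13, 24, 24, 25, 26, 26, 13, 13, 12, 13, 13, 12, 12, 11]
9 [11, 12, 12, 12, 12, 12, 12, 12, 25, 26, 24, 24, 25, 12, 12, 13, 11, 12, 13, 13, 13]
15 [12, 11, 12, 12, 12, 12, 12, 12, 23, 25, 24, 27, 25, 12, 12, 13, 13, 13, 11, 12, 12]
21 [12, 12, 12, 12, 11, 12, 12, 11, 25, 25, 24, 25, 26, 13, 12, 12, 13, 12, 12, 13, 12]
```

Emit:
jog_arm(
  rows=[
    [1,0,0,0,0,0,-0.975],
    [1,0,0,0,0,0,-0.975],
    [1,0,0,0,0,0,-0.975],
    [1,0,0,0,0,0,-0.975],
    [1,0,0,0,0,0,-0.975],
    [1,0,0,0,0,0,-0.975],
    [1,0,0,0,0,0,-0.975],
    [1,0,0,0,0,0,-0.975],
    [1,0,0,0,0,0,-0.975],
    [1,0,0,0,0,0,-0.975],
    [1,0,0,0,0,0,-0.975],
  ],
)

```text
t: 17.6
tcp_pos: [0.5404, 0.212, 0.1234]
ee_rot: [-0.0, 0.061, 0.998, -0.0]
ft_force: [0.0, 0.4, -0.2]
finger_gap: 0.0878
finger_force: 0.0
```

Emit:
jog_arm(
  rows=[
    [1,-0.05,-1,0,0,0,0],
    [1,-0.05,-1,0,0,0,0],
    [1,-0.05,-1,0,0,0,0],
    [1,-0.05,-1,0,0,0,0],
    [1,-0.05,-1,0,0,0,0],
    [1,-0.05,-1,0,0,0,0],
    [1,-0.05,-1,0,0,0,0],
    [1,-0.05,-1,0,0,0,0],
    [1,-0.05,-1,0,0,0,0],
    [1,-0.05,-1,0,0,0,0],
    [1,0,0,0,0,0,0],
    [1,0,0,0,0,0,0],
  ],
)

```text
t: 19.1
tcp_pos: [0.5215, -0.0371, 0.1234]
ee_rot: [-0.0, 0.063, 0.998, 0.0]
ft_force: [-0.3, 0.7, 0.2]
finger_gap: 0.0883
finger_force: 0.0
```

Emit:
jog_arm(
  rows=[
    [1,-0.03,0.07,0.7,0,0,0],
    [1,0,0,0.7,0,0,0],
    [1,0,0,0.7,0,0,0],
    [1,0,0,0.5,0,0,0],
    [1,0,0,0.22,0,0,0],
    [0.2,0,0,0,0,0,0],
    [0,0,0,0,0,0,0],
    [-0.2,0,0,0,0,0,0],
    [-0.22,0,0,0,0,0,0],
    [-0.22,0,0,0,0,0,0],
  ],
  force=4,
)

```text
t: 20.35
tcp_pos: [0.5227, -0.0359, 0.0532]
ee_rot: [0.0, 0.063, 0.998, -0.0]
ft_force: [0.5, -0.1, -0.3]
finger_gap: 0.0402
finger_force: 0.0
```

Emit:
jog_arm(
  rows=[
    [-0.27,0,0,0,0,0,0],
    [-0.27,0,0,0,0,0,0],
  ],
)

```text
t: 20.6
tcp_pos: [0.5225, -0.0358, 0.053]
ee_rot: [-0.0, 0.063, 0.998, -0.0]
ft_force: [0.1, 0.3, -0.3]
finger_gap: 0.0319
finger_force: 0.0
```

Emit:
jog_arm(
  rows=[
    [-0.35,0,0,0,0,0,0],
    [-0.35,0,0,0,0,0,0],
  ],
)

```text
t: 20.85
tcp_pos: [0.5225, -0.0356, 0.053]
ee_rot: [-0.0, 0.063, 0.998, 0.0]
ft_force: [0.2, 1.4, 0.2]
finger_gap: 0.0298
finger_force: 4.0
```

Emit:
jog_arm(
  rows=[
    [-0.5,0,0,0,0,0,0],
    [-0.5,0,0,0,0,0,0],
    [-0.5,0,0,-0.2,0,0,0],
    [-0.5,0,0,-0.5,0,0,0],
    [-0.5,0,0,-0.8,0,0,0],
    [-0.5,0,0,-0.9,0,0,0],
    [-0.5,0,0,-0.9,0,0,0],
    [-0.5,0,0,-0.7,0,0,0],
  ],
  force=30,
)

```text
t: 21.85
tcp_pos: [0.5227, -0.036, 0.1546]
ee_rot: [0.001, 0.063, 0.998, -0.0]
ft_force: [-0.6, -0.3, -4.8]
finger_gap: 0.0298
finger_force: 30.0
```

Emit:
jog_arm(
  rows=[
    [-0.5,-0.01,0.6,0,0,0,0],
    [-0.5,-0.01,1,0,0,0,0],
    [-0.5,-0.01,1,0,0,0,0],
    [-0.5,-0.01,1,0,0,0,0],
    [-0.5,-0.01,1,0,0,0,0],
    [-0.5,-0.01,1,0,0,0,0],
    [-0.5,-0.01,1,0,0,0,0],
    [-0.5,-0.01,1,0,0,0,0],
    [-0.5,-0.01,1,0,0,0,0],
    [-0.5,-0.01,1,0,0,0,0],
    [-0.5,0,1,0,0,0,0],
    [-0.5,0,1,0,0,0,0],
  ],
)

```text
t: 23.35
tcp_pos: [0.56, 0.2533, 0.1513]
ee_rot: [-0.001, 0.062, 0.998, -0.0]
ft_force: [0.5, -0.2, -5.0]
finger_gap: 0.0296
finger_force: 30.0
```

Emit:
jog_arm(
  rows=[
    [-0.5,0,0.6,0,0,0,0],
    [-0.5,0,0.4,0,0,0,0],
    [-0.5,0,0,0,0,0,0.65],
    [-0.5,0,0,0,0,0,0.64],
    [-0.5,0,0,0.5,0,0,0],
    [-0.5,0,0,0.8,0,0,0],
    [-0.5,0,0,0.6,0,0,0],
    [-0.5,0,0,0,0,0,0],
    [-0.5,0,0,0,0,0,0],
  ],
)

```text
t: 24.48
tcp_pos: [0.5646, 0.2764, 0.1054]
ee_rot: [0.0, 0.127, 0.992, 0.0]
ft_force: [0.3, -0.8, -4.7]
finger_gap: 0.0295
finger_force: 30.0
```

```bash
python3 - <<'E'
from h import *
st()
d=cam("side"); save(d,"pics/c1.png",(270,110,400,215),6)
E
```

```text
{'t': 24.475, 'q': [0.2668, 0.4613, 1.5716, 0.0, 1.1087, -1.0498], 'tcp_pos': [0.5646, 0.2764, 0.1054], 'ee_rot': [0.0, 0.1268, 0.9919, 0.0], 'ft_force': [0.3402, -0.8482, -4.6831], 'finger_force': 29.9997, 'finger_gap': 0.0295}
```

View pics/c1.png

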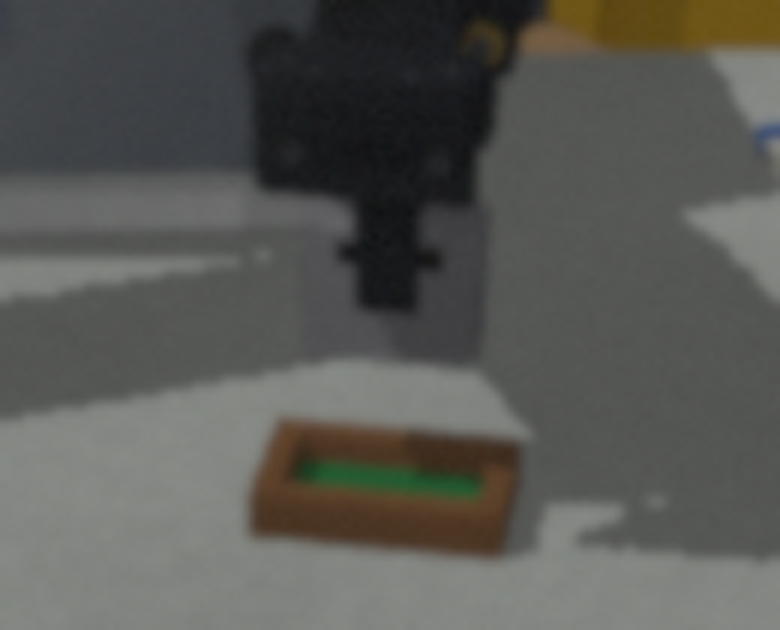

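The picture shows the master held square above the case, whose pocket is at (388,478).

Emit:
jog_arm(
  rows=[
    [-0.5,0,0,0.5,0,0,0],
    [-0.5,0,0,0.6,0,0,0],
    [-0.5,0,0,0.5,0,0,0],
    [-0.5,0,0,0.3,0,0,0],
    [-0.5,0,0,0.2,0,0,0],
    [-0.5,0,0,0.1,0,0,0],
    [-0.5,0,0,0,0,0,0],
  ],
)

```text
t: 25.4
tcp_pos: [0.5645, 0.2764, 0.0505]
ee_rot: [0.0, 0.127, 0.992, 0.0]
ft_force: [0.2, -1.4, -5.2]
finger_gap: 0.0296
finger_force: 30.0
```

Emit:
jog_arm(
  rows=[
    [-0.5,0,0,0.06,0,0,0],
    [-0.5,0,0,0.05,0,0,0],
    [-0.5,0,0,0,0,0,0],
  ],
)

```text
t: 25.78
tcp_pos: [0.5644, 0.2764, 0.0477]
ee_rot: [-0.0, 0.127, 0.992, -0.0]
ft_force: [0.3, 0.1, -4.9]
finger_gap: 0.0296
finger_force: 30.0
```

Emit:
jog_arm(
  rows=[
    [-0.5,0,0,0.03,0,0,0],
    [-0.5,0,0,0.02,0,0,0],
    [-0.5,0,0,0,0,0,0],
  ],
)

```text
t: 26.15
tcp_pos: [0.5645, 0.2765, 0.047]
ee_rot: [0.0, 0.127, 0.992, 0.0]
ft_force: [-2.3, 0.2, 1.6]
finger_gap: 0.0299
finger_force: 30.0
```

Emit:
jog_arm(
  rows=[
    [-0.1,0,0,0,0,0,0],
    [0.2,0,0,0,0,0,0],
    [0.2,0,0,0,0,0,0],
    [0.4,0,0,-0.5,0,0,0],
    [0.6,0,0,-1,0,0,0],
    [0.8,0,0,-1,0,0,0],
    [1,0,0,-1,0,0,0],
    [1,0,0,-0.5,0,0,0],
  ],
)

```text
t: 27.15
tcp_pos: [0.5654, 0.2767, 0.149]
ee_rot: [0.002, 0.127, 0.992, 0.001]
ft_force: [-0.4, 0.3, -0.1]
finger_gap: 0.0879
finger_force: 0.0
```

Emit:
jog_arm(
  rows=[
    [1,-0.018,-0.98,0,0,0,0],
    [1,-0.018,-0.98,0,0,0,0],
    [1,-0.018,-0.98,0,0,0,0],
    [1,-0.018,-0.98,0,0,0,0],
    [1,-0.018,-0.98,0,0,0,0],
    [1,-0.018,-0.98,0,0,0,0],
    [1,-0.018,-0.98,0,0,0,0],
    [1,-0.018,-0.98,0,0,0,0],
    [1,-0.018,-0.98,0,0,0,0],
    [1,-0.018,-0.98,0,0,0,0],
    [1,-0.018,-0.98,0,0,0,0],
    [1,-0.018,-0.98,0,0,0,0],
  ],
)

```text
t: 28.65
tcp_pos: [0.4953, -0.0102, 0.1465]
ee_rot: [-0.0, 0.127, 0.992, 0.0]
ft_force: [-0.2, 0.8, -1.1]
finger_gap: 0.0877
finger_force: 0.0
```

Emit:
jog_arm(
  rows=[
    [1,-0.018,-0.98,0,0,0,0],
    [1,-0.018,-0.98,0,0,0,0],
    [1,-0.018,-0.98,0,0,0,0],
    [1,-0.018,-0.98,0,0,0,0],
    [1,-0.018,-0.98,0,0,0,0],
    [1,-0.018,-0.98,0,0,0,0],
    [1,-0.018,-0.98,0,0,0,0],
    [1,-0.018,-0.98,0,0,0,0],
    [1,-0.018,-0.98,0,0,0,0],
    [1,-0.018,-0.9,0,0,0,0],
  ],
)

```text
t: 29.9
tcp_pos: [0.4385, -0.2465, 0.1465]
ee_rot: [-0.0, 0.127, 0.992, 0.0]
ft_force: [0.2, -0.1, 0.2]
finger_gap: 0.0881
finger_force: 0.0
```

Emit:
jog_arm(
  rows=[
    [1,0,0,0,0,0,-0.93],
    [1,0,0,0,0,0,-0.93],
    [1,0,0,0,0,0,-0.93],
    [1,0,0,0,0,0,-0.93],
    [1,0,0,0,0,0,-0.93],
    [1,0,0,0,0,0,-0.93],
    [1,0,0,0,0,0,-0.93],
    [1,0,0,0,0,0,-0.93],
    [1,0,0,0,0,0,0],
    [1,0,0,0,0,0,0],
  ],
)

```text
t: 31.15
tcp_pos: [0.4388, -0.2457, 0.1465]
ee_rot: [-0.0, -0.242, 0.97, 0.0]
ft_force: [0.5, 0.2, -0.6]
finger_gap: 0.0883
finger_force: 0.0
```

```bash
python3 - <<'E'
from h import *
s=st(); q=s["ee_rot"]; print("yaw",np.pi/2-2*np.arctan2(q[1],q[2]))
d=cam("top"); C=cloud(d); Z=C[...,2]
rect(d,C,(Z>.047)&(Z<.075)&box(165,195,215,265),.056,"master in case")
rect(d,C,(Z>.012)&(Z<.024)&box(155,195,215,265),.018,"case rim")
E
python3 ang.py | sed -n 1,3p
```

```text
{'t': 31.15, 'q': [-0.7469, 0.152, 1.8802, 0.0, 1.1095, -2.8056], 'tcp_pos': [0.4388, -0.2457, 0.1465], 'ee_rot': [-0.0, -0.2415, 0.9704, 0.0], 'ft_force': [0.501, 0.1859, -0.6332], 'finger_force': 0.0, 'finger_gap': 0.0883}
yaw 2.058714452429102
master in case 489 c [564.4 275.6] mean [564.4 276. ] [33.2 60. ] 75.43 z 0.0561
case rim 492 c [564.5 277.2] mean [559.8 269.4] [62.2 90.1] 75.41 z 0.0181
top c [0.5519 0.0627] D [46.6 47.1]
   ptr 13 [0.5624 0.067 ] r 11.4 ang 0.39
   mark 9 [0.5767 0.0599] r 24.9 ang -0.11
```

Emit:
jog_arm(
  rows=[
    [1,-0.045,-0.025,0.8,0,0,0],
    [1,0,0,0.9,0,0,0],
    [1,0,0,0.9,0,0,0],
    [1,0,0,0.8,0,0,0],
    [1,0,0,0.45,0,0,0],
    [0.5,0,0,0.2,0,0,0],
    [0.1,0,0,0,0,0,0],
    [-0.1,0,0,0,0,0,0],
    [-0.19,0,0,0,0,0,0],
    [-0.19,0,0,0,0,0,0],
  ],
  force=4,
)

```text
t: 32.85
tcp_pos: [0.4404, -0.246, 0.0456]
ee_rot: [0.0, -0.242, 0.97, -0.0]
ft_force: [0.4, -0.1, 0.5]
finger_gap: 0.0404
finger_force: 0.0
```

Emit:
jog_arm(
  rows=[
    [-0.35,0,0,0,0,0,0],
    [-0.35,0,0,0,0,0,0],
    [-0.35,0,0,0,0,0,0],
  ],
)

```text
t: 33.22
tcp_pos: [0.4404, -0.2461, 0.0455]
ee_rot: [0.0, -0.242, 0.97, -0.0]
ft_force: [-0.3, -0.1, 1.8]
finger_gap: 0.0316
finger_force: 4.0
```

Emit:
jog_arm(
  rows=[
    [-0.5,0,0,0,0,0,0],
    [-0.5,0,0,-0.3,0,0,0],
    [-0.5,0,0,-0.7,0,0,0],
    [-0.5,0,0,-0.8,0,0,0],
    [-0.5,0,0,-0.8,0,0,0],
    [-0.5,0,0,-0.6,0,0,0.6],
    [-0.5,0,0,0,0,0,0.91],
    [-0.5,0,0,0,0,0,0.92],
    [-0.5,0,0,0,0,0,0.92],
    [-0.5,0,0,0,0,0,0.92],
    [-0.5,0,0,0,0,0,0.92],
    [-0.5,0,0,0,0,0,0.92],
  ],
  force=20,
)

```text
t: 34.72
tcp_pos: [0.4402, -0.2457, 0.1262]
ee_rot: [0.0, 0.062, 0.998, -0.0]
ft_force: [-0.5, 0.3, -1.8]
finger_gap: 0.0319
finger_force: 20.0
```

Emit:
jog_arm(
  rows=[
    [-0.5,-0.02,0.7,0,0,0,0],
    [-0.5,-0.02,1,0,0,0,0],
    [-0.5,-0.02,1,0,0,0,0],
    [-0.5,-0.02,1,0,0,0,0],
    [-0.5,-0.02,1,0,0,0,0],
    [-0.5,-0.02,1,0,0,0,0],
    [-0.5,-0.02,1,0,0,0,0],
    [-0.5,-0.02,1,0,0,0,0],
    [-0.5,-0.02,1,0,0,0,0],
    [-0.5,0,0.13,0,0,0,0],
    [-0.5,0,0,0,0,0,0],
    [-0.5,0,0,0,0,0,0],
  ],
)

```text
t: 36.22
tcp_pos: [0.4713, -0.0277, 0.1253]
ee_rot: [0.0, 0.061, 0.998, -0.0]
ft_force: [0.6, 0.3, -2.0]
finger_gap: 0.0319
finger_force: 20.0
```

```bash
python3 - <<'E'
from h import *
s=st(); q=s["ee_rot"]; yw=np.pi/2-2*np.arctan2(q[1],q[2]); print("yaw",yw)
e=np.array([.4719,-.0275])-s["tcp_pos"][:2]; print("tool units",(e@[-np.sin(yw),np.cos(yw)]/.025).round(3),(e@[np.cos(yw),np.sin(yw)]/.025).round(3),"turn",(yw-1.4475)/.1)
E
```

```text
{'t': 36.225, 'q': [-0.3108, 0.1193, 1.9685, -0.0002, 1.0536, -1.7601], 'tcp_pos': [0.4713, -0.0277, 0.1253], 'ee_rot': [0.0, 0.0607, 0.9982, -0.0001], 'ft_force': [0.5568, 0.2909, -2.0281], 'finger_force': 19.9956, 'finger_gap': 0.0319}
yaw 1.4494045896445469
tool units -0.023 0.011 turn 0.019045896445468724
```

Emit:
jog_arm(
  rows=[
    [-0.5,0,0.01,0.6,0,0,0.02],
    [-0.5,0,0,0.8,0,0,0],
    [-0.5,0,0,0.7,0,0,0],
    [-0.5,0,0,0.4,0,0,0],
    [-0.5,0,0,0.2,0,0,0],
    [-0.5,0,0,0.1,0,0,0],
    [-0.5,0,0,0,0,0,0],
  ],
)

```text
t: 37.1
tcp_pos: [0.4716, -0.0271, 0.0554]
ee_rot: [0.0, 0.062, 0.998, -0.0]
ft_force: [0.9, -0.3, -2.4]
finger_gap: 0.0315
finger_force: 20.0
```

Emit:
jog_arm(
  rows=[
    [-0.5,0,0,0.04,0,0,0],
    [-0.5,0,0,0,0,0,0],
  ],
)

```text
t: 37.35
tcp_pos: [0.4716, -0.027, 0.0545]
ee_rot: [0.0, 0.062, 0.998, -0.0]
ft_force: [0.2, 0.3, -2.3]
finger_gap: 0.0318
finger_force: 20.0
```

Emit:
jog_arm(
  rows=[
    [-0.5,0,0,0.02,0,0,0],
    [-0.5,0,0,0,0,0,0],
  ],
)

```text
t: 37.6
tcp_pos: [0.4714, -0.027, 0.0538]
ee_rot: [0.0, 0.062, 0.998, -0.0]
ft_force: [-0.3, 0.0, -1.6]
finger_gap: 0.0319
finger_force: 20.0
```

Emit:
jog_arm(
  rows=[
    [-0.5,0,-0.015,0.015,0,0,0],
    [-0.5,-0.2,0,0,0,0,0],
    [-0.5,-0.2,0,0,0,0,0],
    [-0.5,-0.2,0,0,0,0,0],
    [-0.5,-0.2,0,0,0,0,0],
    [-0.5,-0.2,0,0,0,0,0],
  ],
)

```text
t: 38.35
tcp_pos: [0.4961, -0.0306, 0.0535]
ee_rot: [-0.001, 0.061, 0.998, -0.0]
ft_force: [-7.3, -2.0, 8.3]
finger_gap: 0.0319
finger_force: 20.0
```

Emit:
jog_arm(
  rows=[
    [-0.5,-0.16,0,0,0,0,0],
    [-0.5,-0.16,0,0,0,0,0],
    [-0.5,-0.16,0,0,0,0,0],
    [-0.5,0,0,0,0,0,0],
  ],
)

```text
t: 38.85
tcp_pos: [0.5085, -0.0327, 0.0535]
ee_rot: [0.0, 0.062, 0.998, -0.001]
ft_force: [-1.3, -3.9, 1.5]
finger_gap: 0.0319
finger_force: 20.0
```

Emit:
jog_arm(
  rows=[
    [-0.5,-0.16,0,0,0,0,0],
    [-0.5,-0.16,0,0,0,0,0],
    [-0.5,-0.16,0,0,0,0,0],
    [-0.5,-0.12,0,0,0,0,0],
    [-0.5,0,0,0,0,0,0],
  ],
)

```text
t: 39.48
tcp_pos: [0.5232, -0.0342, 0.0535]
ee_rot: [0.0, 0.062, 0.998, -0.0]
ft_force: [-2.7, -4.1, 2.5]
finger_gap: 0.0317
finger_force: 20.0
```

Emit:
jog_arm(
  rows=[
    [-0.5,-0.12,0,0,0,0,0],
    [-0.5,-0.12,0,0,0,0,0],
    [-0.5,-0.08,0,0,0,0,0],
    [-0.5,0,0,0,0,0,0],
  ],
)

```text
t: 39.98
tcp_pos: [0.5308, -0.035, 0.0535]
ee_rot: [-0.0, 0.062, 0.998, -0.0]
ft_force: [-4.1, -3.9, 4.8]
finger_gap: 0.0321
finger_force: 20.0
```

Emit:
jog_arm(
  rows=[
    [-0.5,-0.08,0,-0.01,0,0,0],
    [-0.5,-0.08,0,0,0,0,0],
    [-0.5,-0.08,0,0,0,0,0],
    [-0.5,0,0,0,0,0,0],
  ],
)

```text
t: 40.48
tcp_pos: [0.5367, -0.0357, 0.0535]
ee_rot: [-0.0, 0.062, 0.998, -0.0]
ft_force: [-2.1, -4.2, 2.1]
finger_gap: 0.0316
finger_force: 20.0
```

Emit:
jog_arm(
  rows=[
    [-0.5,-0.05,0,0,0,0,0],
    [-0.5,-0.05,0,0,0,0,0],
    [-0.5,0,0,0,0,0,0],
  ],
)

```text
t: 40.85
tcp_pos: [0.5391, -0.0359, 0.0535]
ee_rot: [-0.0, 0.062, 0.998, -0.0]
ft_force: [-3.3, -4.4, 2.6]
finger_gap: 0.0316
finger_force: 20.0
```

Emit:
jog_arm(
  rows=[
    [-0.5,-0.04,0,0,0,0,0],
    [-0.5,-0.03,0,0,0,0,0],
    [-0.5,0,0,0,0,0,0],
  ],
)

```text
t: 41.22
tcp_pos: [0.5409, -0.036, 0.0535]
ee_rot: [-0.0, 0.062, 0.998, -0.0]
ft_force: [-3.3, -3.0, 3.1]
finger_gap: 0.0321
finger_force: 20.0
```

Emit:
jog_arm(
  rows=[
    [-0.5,-0.03,0,0,0,0,0],
    [-0.5,-0.02,0,0,0,0,0],
    [-0.5,0,0,0,0,0,0],
  ],
)

```text
t: 41.6
tcp_pos: [0.542, -0.0361, 0.0534]
ee_rot: [-0.0, 0.062, 0.998, 0.0]
ft_force: [-4.3, -3.9, 2.3]
finger_gap: 0.0317
finger_force: 20.0
```

Emit:
jog_arm(
  rows=[
    [-0.5,-0.03,0,-0.005,0,0,0],
    [-0.5,-0.02,0,0,0,0,0],
    [-0.5,0,0,0,0,0,0],
  ],
)

```text
t: 41.98
tcp_pos: [0.5421, -0.0362, 0.0535]
ee_rot: [-0.002, 0.062, 0.998, 0.0]
ft_force: [-9.4, -2.1, 6.5]
finger_gap: 0.0319
finger_force: 20.0
```

Emit:
jog_arm(
  rows=[
    [-0.5,-0.03,0,0,0,0,0],
    [-0.5,-0.02,0,0,0,0,0],
    [-0.5,0,0,0,0,0,0],
  ],
)

```text
t: 42.35
tcp_pos: [0.5421, -0.0361, 0.0534]
ee_rot: [-0.003, 0.061, 0.998, 0.0]
ft_force: [-14.6, -3.1, 12.8]
finger_gap: 0.0317
finger_force: 20.0
```

Emit:
jog_arm(
  rows=[
    [-0.5,0.04,0,0,0,0,0],
    [-0.5,0.03,0,0,0,0,0],
    [-0.5,0,0,0,0,0,0],
  ],
)

```text
t: 42.72
tcp_pos: [0.542, -0.0361, 0.0535]
ee_rot: [-0.001, 0.062, 0.998, 0.0]
ft_force: [-6.9, -3.6, 4.5]
finger_gap: 0.0315
finger_force: 20.0
```

Emit:
jog_arm(
  rows=[
    [-0.5,0.015,-0.015,0,0,0,0],
    [-0.5,0,-0.015,0,0,0,0],
    [-0.5,0,0,0,0,0,0],
  ],
)

```text
t: 43.1
tcp_pos: [0.542, -0.0363, 0.0535]
ee_rot: [-0.001, 0.062, 0.998, 0.001]
ft_force: [-4.4, 1.6, 3.7]
finger_gap: 0.0316
finger_force: 20.0
```

Emit:
jog_arm(
  rows=[
    [-0.5,0,0,0,0,0,0],
    [-0.15,0,0,0,0,0,0],
    [-0.05,0,0,0,0,0,0],
    [0.1,0,0,0,0,0,0],
    [0.1,0,0,0,0,0,0],
    [0.1,0,0,-0.4,0,0,0],
    [0.3,0,0,-0.8,0,0,0],
    [0.6,0,0,-1,0,0,0],
    [0.8,0,0,-1,0,0,0],
    [1,0,0,-0.6,0,0,0],
  ],
  force=5,
)

```text
t: 44.35
tcp_pos: [0.5433, -0.0372, 0.1507]
ee_rot: [0.001, 0.062, 0.998, -0.0]
ft_force: [0.3, -0.3, 0.6]
finger_gap: 0.0853
finger_force: 0.0
```

Emit:
jog_arm(
  rows=[
    [1,1,1,-0.3,0,0,0],
    [1,1,1,0,0,0,0],
    [1,1,1,0,0,0,0],
    [1,1,1,0,0,0,0],
    [1,1,1,0,0,0,0],
    [1,1,1,0,0,0,0],
    [1,0,1,0,0,0,0],
    [1,0,1,0,0,0,0],
    [1,0,1,0,0,0,0],
    [1,0,0,0,0,0,0],
  ],
)

```text
t: 45.6
tcp_pos: [0.4213, 0.2058, 0.1563]
ee_rot: [0.0, 0.06, 0.998, 0.0]
ft_force: [0.4, -0.3, -0.4]
finger_gap: 0.0879
finger_force: 0.0
```

```bash
python3 ang.py | head -3; python3 - <<'E'
from h import *
d=cam("top"); C=cloud(d); Z=C[...,2]
r,m=rect(d,C,(Z>.056)&(Z<.1)&box(310,195,365,285),.062,"spacer")
e=np.radians(-7.1); Q=np.array(r[0])-[545.2,13]; print("gauge xy",Q@[np.cos(e),np.sin(e)],Q@[-np.sin(e),np.cos(e)])
rect(d,C,(Z>.036)&(Z<.05)&box(325,205,352,235),.046,"stop")
save(d,"pics/end.png",(255,190,375,285),6)
E
```

```text
top c [0.5519 0.0627] D [46.6 47.1]
   ptr 13 [0.5611 0.0564] r 11.1 ang -0.597
   mark 9 [0.5767 0.06  ] r 24.9 ang -0.11
spacer 485 c [541.4 -35.9] mean [541.4 -35.9] [31.8 60.5] 82.65 z 0.0622
gauge xy 2.2907263394464485 -48.9693964489594
stop 43 c [579.9 -41.5] mean [579.2 -41. ] [18.1  8.2] 89.61 z 0.0463
```

View pics/end.png

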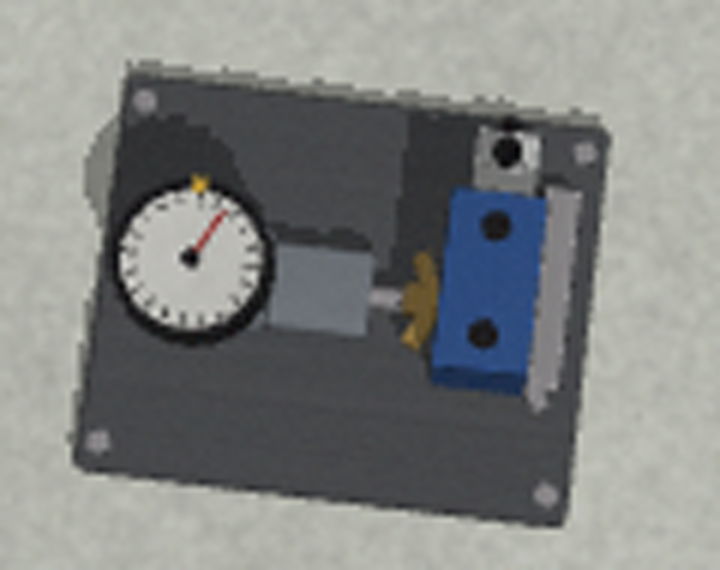

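The final picture shows the blue spacer (490,285) against the anvil and the stop, with the mark still at (200,185). The pointer reads 0.49 rad clockwise of it.

```bash
python3 -c "
from plant import workorder; print(workorder.sign_off())"
```

```text
the job is handed in; nothing more can be done
None
```

The job is done and handed in at about 46 s: the bezel was zeroed on the master, the master stands in its case pocket, and the spacer is released in the gauge against the anvil and end stop, with the zero mark unmoved and the pointer 0.49 rad clockwise of it (0.5 expected); the push on the stop peaked at 14.6 N (limit 16 N), and while I set the bezel a fingertip briefly pressed on something beneath it at up to about 9 N.

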